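# Take up a rotation-stage brake by its star wheel

### The arm

A 7-joint arm with a two-finger parallel gripper is mounted at the origin on a cart in front of the work surface, level with it; the furniture and walls round the work are solid. World frame = base frame: x ahead of the robot, y to its left, z up, the work surface at z = 0. Lengths are in m, angles in rad, forces in N, time in s.
With the tool pointing down it reaches from about 0.4 to 0.85 m from the base axis. Payload 10.4 kg.
Tool frame: the origin (TCP) lies on the centre line of the jaws, within the pads' length; the fingertips stand 22 mm ahead of it and the grasp point (between the pads) lies 3 mm ahead of it; z points along the fingers, y is the line along which they close (so a half turn about z gives the same grasp; the last joint's range is limited). The gripper opens to 87 mm and grips with 3 to 60 N. Pads are 19 mm wide; open, the fingers measure 117 mm over their backs; the gripper's body (75 mm by 190 mm) begins 51 mm behind the grasp point.
Start: joints at [1.199, 0.332, -0.065, 1.46, 0.022, 1.35, -0.088], TCP at [0.214, -0.587, 0.245] pointing down, gripper open.
Joint ranges: [-2.6, 2.6], [-0.5, 2.12], [-1.47, 1.34], [0.16, 2.42], [-1.27, 4.41], [0.06, 2.06], [-2.6, 2.6]. Speed limits (rad/s): [2.22, 2.22, 2.79, 2.79, 3.14, 3.14, 3.14].

### API

Orientations are given as a unit quaternion [x, y, z, w].
In Python, from bench import r gives the robot as it stands.
- The arm moves only by the shell command python3 jog.py FILE [FORCE], which reads ROWS from the file FILE. ROWS is one flat JSON list of numbers that holds 1 to 12 rows one after another, with no inner brackets; each row has 5 numbers: dx, dy, dz in parts of the range, where 1.0 means 0.8 m, then a turn about the tool's z in a scale on which 1.0 is 2 pi rad, then the finger opening in m; each row is the pose to reach, as a shift and turn from the pose commanded when the command began, along the tool's axes at that moment; what a row does not reach only later rows make up. A row lasts 1/10 s, in which the tool goes at most 0.05 m and 0.15 rad, less where a joint would pass 70% of its speed; a pose out of reach is approached as far as the arm can. The fingers move at their own pace and stop on an object; FORCE is the grip in N (left out, the last holds). Time passes only in rows, so rows that do not move let the fingers close. It prints the time, the measured TCP pose, the force, the opening and the grip force at its end. Shift and turn numbers lie between -1 and 1, and a call with a number outside is refused. Input that does not fit is refused with a message, and nothing moves.
- r.read_state(): the state, without advancing time (a new reading comes with each control period).
- r.camera(name): name is "side" or "top"; returns a dict with "img" (400x640x3 uint8, red, green, blue), "fx", "fy", "cx", "cy" (pixels), "pose" (4x4, takes a point from camera to world coordinates). Camera axes: x right, y down, z forward; pixel columns grow to the right and rows downward; lengths in m; the calibration is good to about 2 mm. A picture is of the moment at which its call begins. There is no depth.
- r.close_job(): hands the job in; it is judged then, once.
The state is a dict: "time": time; "joint_positions": joint angles; "joint_vel": joint speeds; "joint_torque": joint torques, N m; "ee_pos": TCP position; "eef_rot": TCP orientation; "ft_force": force on the tool from outside, world axes, zero at the start; "torque": the same for the moment, N m; "width": finger opening in m; "grip_force": force on a finger pad.
Only numpy, scipy, OpenCV 4.12 (cv2) and the standard library are available. Lean on these libraries where they do the work, as an engineer would, in place of code of your own. Each camera call takes 0.05 s, during which the arm holds its last target. There are 200 camera calls.

### The job

The brake lining of the rotation stage has worn and stands off the turntable. Take the pin tool out of its stand, reach through the slot in the brake's cover and bring the star wheel round tooth by tooth the way the yellow arrow points, until the lining bears on the turntable's rim and the wheel has clearly gone stiff, without forcing it beyond that or prying on the cover; then put the tool back upright in its stand. Leave the things around the work where they are.

Things in the scene. Friction and masses are not known exactly. Their poses are not given: they have to be found in the camera images.
- brake: Brake unit on a dark steel base plate (130 along its x, 160 along its y, 8 thick), fixed to the bench. Origin: centre of the plate's underside; z up. On the plate's -y side an aluminium housing, 66 x 38, centred at y = -46, with a black cover 4 thick, 70 x 40, top at z = 64. The cover has one slot and beside it a yellow arrow that points to +x. The rotation stage is on the plate's +y side
- slot (a point): Centre of the slot in the cover, level with its top face. Slot 26 mm long along the point's x (the way the arrow points), 8 mm wide in y; z up
- star_wheel: Yellow-plated star wheel under the slot, axis level along the brake's y. Origin: hub centre, 30 mm straight below point slot. 10 teeth 3.2 thick with round tips, 9 wide; tip radius 22 (8 below the cover's top), hub radius 13.5. Its own z axis points to the middle of a gap between teeth, gaps every 36 degrees. Pushing the top teeth to the slot's +x tightens; it stays where it is left
- stage: Rotation stage bolted to the brake's plate: aluminium turntable, 72 in diameter, on a black foot 80 x 80; origin under its centre. The brown lining faces its rim, 0.9 to 3.9 mm off at the start (wear). Push needed on a star-wheel tooth: 5 to 8 N while the lining is clear, then rising about 11 N a tooth (1 mm of lining travel). 11 to 13 N is well tightened; 16 N crushes it; let go, it stays
- pin_tool: Loose pin tool (120 g) that stands in the tool stand, pin down. Origin: tip of the pin; z points up along the tool to the handle. From the tip up: steel pin 4 mm in diameter with a round end to 18 mm, a cone to 22 mm, a steel shaft 8 mm in diameter to 48 mm, then an orange square handle 20 x 20 mm (flats along its own x and y) to 122 mm. The flat end of the handle rests on the rim of the stand
- tool_stand: Black post holder fixed to the bench, used as tool stand. Origin: on the bench, z up. Its tube is centred at x = 7.5 mm, y = 0 of its own frame: 25 mm outside, bore about 12 mm, open at the top at z = 58, floor of the bore at z = 6 mm; its thumbscrew points to its -x
- objective: Microscope objective, 24 mm in diameter, 56 mm tall, standing on the bench
- filter_cube: Black filter cube with a violet glass, 34 mm wide, 36 mm tall, standing on the bench
- dropper: Amber dropper bottle with a black cap, 25 mm in diameter, 70 mm tall, standing on the bench
- coverslip_box: Small clear plastic box for cover slips, 30 x 30 mm, 14 mm tall

How it is judged:
By the outcome, as a careful person would: the job done as asked, in the order asked, and still so for the second after the job is handed in, with the robot touching nothing.
It also fails if it takes over 72 s, if anything falls off the work surface, if the arm or the gripper's body presses on something with over 40 N, if the wrist force passes 120 N, or if a joint passes its speed limit or range.

## Working session

There is one attempt and no reset: what is moved stays moved. The work goes in short steps, Python scripts to look and compute and a shell command to move; the robot and the scene stay as the last step left them, time stands still between calls to the robot, and variables do not carry over. Pictures are saved under pics/ and viewed, at most 10 in all, crops included, and the job is handed in when it is done.

```bash
ls; mkdir -p pics; python3 - <<'E'
from bench import r
import cv2,numpy as np
np.set_printoptions(precision=4,suppress=True)
for n in("side","top"):
    c=r.camera(n);cv2.imwrite(f"pics/{n}0.png",c["img"][:,:,::-1]);print(n,c["fx"],c["fy"],c["cx"],c["cy"],c["pose"])
s=r.read_state();print(s["time"],s["ee_pos"],s["eef_rot"],s["ft_force"],s["width"])
E
```

```text
bench.py
jog.py
pics
side 457.5264258228177 457.5264258228177 323.90586652177035 200.44215705705048 [[-0.9802 -0.0815  0.1807  0.406 ]
 [-0.1981  0.3757 -0.9053  0.5364]
 [ 0.0058 -0.9231 -0.3844  0.4   ]
 [ 0.      0.      0.      1.    ]]
top 418.10072633711906 418.10072633711906 320.1786076029875 196.54303290569047 [[ 0.0137 -0.9928  0.1191  0.4644]
 [-0.9997 -0.0157 -0.016  -0.2473]
 [ 0.0177 -0.1188 -0.9928  0.9089]
 [ 0.      0.      0.      1.    ]]
0.1 [ 0.2135 -0.5871  0.2438] [ 0.9848  0.1735 -0.0001 -0.0006] [ 0.5008  1.0969 -0.3876] 0.08726284690752532
```

View pics/side0.png

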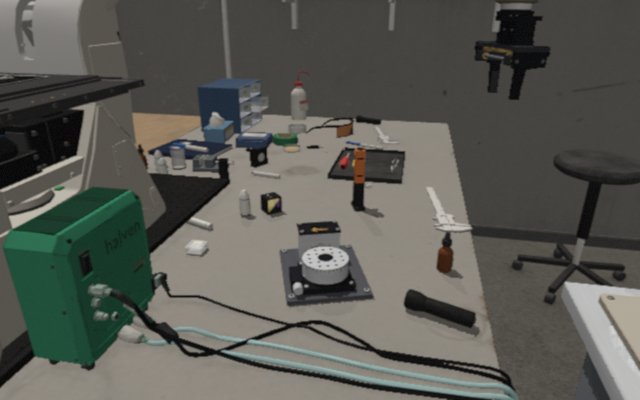

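View pics/top0.png

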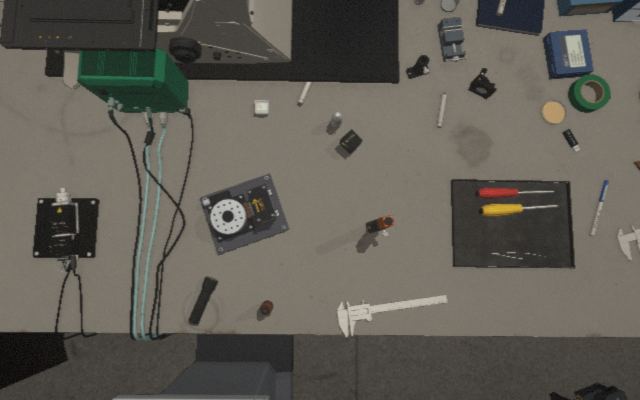

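The side view shows the brake at about (325,270), with its arrow at (318,230), and the tool in its stand at (358,180). The top view shows the brake at (245,213) and the tool at (380,224). I'll zoom in on both.

```bash
python3 - <<'E'
import cv2,numpy as np
t=cv2.imread("pics/top0.png");s=cv2.imread("pics/side0.png")
z=lambda im,x,y,w,h,k:cv2.resize(im[y:y+h,x:x+w],None,fx=k,fy=k,interpolation=cv2.INTER_CUBIC)
cv2.imwrite("pics/a.png",np.hstack([z(t,198,170,95,88,6),z(t,350,170,38,88,6)]))
cv2.imwrite("pics/a.png",np.vstack([np.hstack([z(t,198,170,100,100,4),z(t,335,170,100,100,4)]),np.hstack([z(s,275,215,100,45,4),z(s,330,140,100,45,4)])]))
E
```

```text
(no output)
```

View pics/a.png

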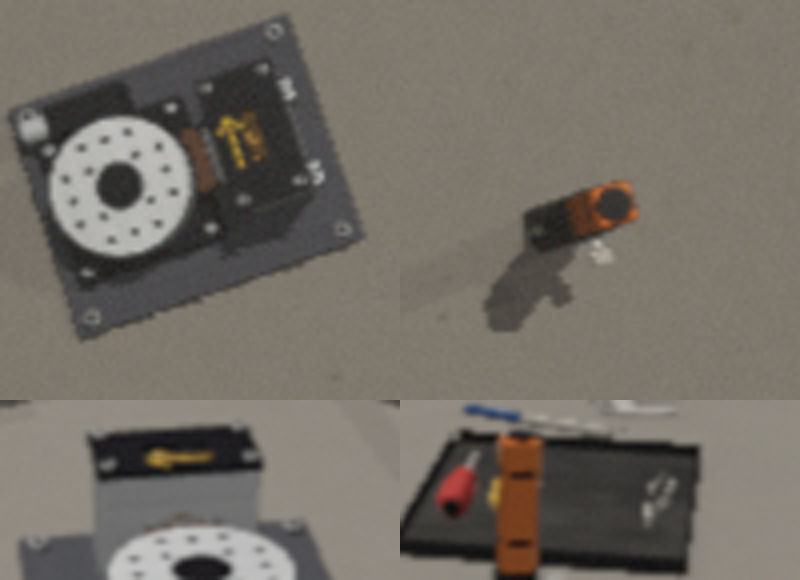

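```bash
cat >h.py <<'E'
import cv2,numpy as np
from bench import r
from scipy.spatial.transform import Rotation as R
np.set_printoptions(precision=4,suppress=True)
def proj(c,P):
    P=np.atleast_2d(P);T=np.linalg.inv(c["pose"]);q=P@T[:3,:3].T+T[:3,3]
    return np.c_[c["fx"]*q[:,0]/q[:,2]+c["cx"],c["fy"]*q[:,1]/q[:,2]+c["cy"]]
def ray(c,u,v,z):
    d=c["pose"][:3,:3]@[(u-c["cx"])/c["fx"],(v-c["cy"])/c["fy"],1];o=c["pose"][:3,3]
    return o+d*(z-o[2])/d[2]
def pl(P,x,y,a):
    P=np.array(P,float);return np.c_[x+np.cos(a)*P[:,0]-np.sin(a)*P[:,1],y+np.sin(a)*P[:,0]+np.cos(a)*P[:,1],P[:,2]]
def orange(img):
    h=cv2.cvtColor(img,cv2.COLOR_RGB2HSV);return ((h[...,0]>4)&(h[...,0]<18)&(h[...,1]>150)&(h[...,2]>60))
E
python3 - <<'E'
from h import *
from scipy.optimize import least_squares
t=r.camera("top");s=r.camera("side")
pt=np.array([(10,112),(288,15),(362,238),(82,340)])/4+[198,170]
ct=[(.065,.08,.008),(.065,-.08,.008),(-.065,-.08,.008),(-.065,.08,.008)]
# cover corners, top & side views
cc=[(.035,-.026,.064),(.035,-.066,.064),(-.035,-.066,.064),(-.035,-.026,.064)]
w=np.array([ray(t,u,v,.008) for u,v in pt]);m=w.mean(0)
d=w[0]+w[1]-w[2]-w[3];f0=[m[0],m[1],np.arctan2(d[1],d[0])]
print("init",f0)
pc=np.array([(198,80),(268,60),(310,180),(238,208)])/4+[198,170]
# side: cover: top-left(88,432)->, top-right(250,425), right-bottom(262,465), left-bottom(95,478)
ps=np.array([(88,433),(252,426),(262,467),(95,478)])/4+[275,115]
cs=[cc[1],cc[2],cc[3],cc[0]]
fun=lambda p:np.r_[(proj(t,pl(ct,*p))-pt).ravel(),(proj(t,pl(cc,*p))-pc).ravel()]
b=least_squares(fun,f0).x;print("brake top",b,fun(b).round(1))
fs=lambda p:(proj(s,pl(cs,*p))-ps).ravel()
print("side resid",fs(b).round(1)); q=least_squares(fs,b).x;print("brake side",q)
a=ray(t,198+255/4,170+135/4,.064);print("yellow in brake frame",pl([a-[b[0],b[1],0]],0,0,-b[2]))
print("center cover",pl([(0,-.046,.064)],*b))
for n,c in(("t",t),("s",s)):
    M=orange(c["img"]);k,l,st,ce=cv2.connectedComponentsWithStats(M.astype(np.uint8));
    for i in range(1,k):
        if st[i,4]>20:print(n,st[i],ce[i])
print("tool top guess",ray(t,388.25,221,.132), ray(s,358.5,150.5,.132))
E
```

```text
init [np.float64(0.5325061557476496), np.float64(-0.09934855146277213), np.float64(0.34476933344316396)]
brake top [ 0.5337 -0.0991  0.3579] [-1.  -0.6 -0.2 -0.8  0.9 -0.3 -0.2 -0.4 -0.9  0.6  0.2 -0.9  1.   1.4
  0.2  1. ]
side resid [-0.1 -0.7 -0.9 -1.5  1.1 -1.6  0.7 -1.5]
brake side [ 0.5349 -0.0934  0.314 ]
yellow in brake frame [[-0.0008 -0.0463  0.064 ]]
center cover [[ 0.5498 -0.1421  0.064 ]]
s [338 124  14  13 117] [343.9573 130.    ]
s [354 149  11  35 314] [359.0732 165.9841]
s [439 247  13  14  89] [445.1236 252.5843]
tool top guess [ 0.5137 -0.3873  0.132 ] [ 0.5153 -0.3731  0.132 ]
```

```bash
python3 - <<'E'
from h import *
from scipy.optimize import minimize
t=r.camera("top");s=r.camera("side")
def msk(c,x0,y0,x1,y1):
    i=c["img"].astype(int);m=np.zeros(i.shape[:2],bool);m[y0:y1,x0:x1]=((i[...,0]>1.6*i[...,2])&(i[...,0]>70))[y0:y1,x0:x1];return m
mt=msk(t,365,205,410,240);ms=msk(s,350,145,370,186)
# include the dark cap of the handle end
mt=cv2.morphologyEx(mt.astype(np.uint8),cv2.MORPH_CLOSE,np.ones((7,7)));ms=cv2.morphologyEx(ms.astype(np.uint8),cv2.MORPH_CLOSE,np.ones((5,5)))
print(mt.sum(),ms.sum(),np.argwhere(mt).min(0),np.argwhere(mt).max(0))
B=[(sx*.01,sy*.01,z) for sx in(-1,1) for sy in(-1,1) for z in(.058,.132)]
def iou(c,m,p):
    h=cv2.convexHull(np.float32(proj(c,pl(B,*p))+.5));k=np.zeros((m.shape[0]*4,m.shape[1]*4),np.uint8)
    cv2.fillConvexPoly(k,np.int32(h*4),1);k=cv2.resize(k.astype(np.float32),m.shape[::-1],interpolation=cv2.INTER_AREA)
    return np.minimum(k,m).sum()/np.maximum(k,m).sum()
for nm,f in(("both",lambda p:2-iou(t,mt,p)-iou(s,ms,p)),("top",lambda p:1-iou(t,mt,p))):
  for a in(-.3,0,.3,.6,.9):
    o=minimize(f,[.513,-.383,a],method="Nelder-Mead",options=dict(initial_simplex=np.array([[.513,-.383,a],[.52,-.383,a],[.513,-.376,a],[.513,-.383,a+.2]])));print(nm,o.x,o.fun)
z=lambda im,x,y,w,h,k:cv2.resize(im[y:y+h,x:x+w],None,fx=k,fy=k,interpolation=cv2.INTER_CUBIC)
cv2.imwrite("pics/b.png",np.hstack([z(t["img"][:,:,::-1],360,200,40,50,10),z(s["img"][:,:,::-1],340,140,40,80,10)[:500]]))
E
```

```text
167 397 [215 377] [228 394]
both [ 0.5148 -0.3869 -0.075 ] 0.3499714732170105
both [ 0.5147 -0.388   0.3235] 0.24501997232437134
both [ 0.5148 -0.3881  0.3392] 0.2461833357810974
both [ 0.5144 -0.3875  0.2823] 0.2444239854812622
both [ 0.5168 -0.3871  0.678 ] 0.43103599548339844
top [ 0.5146 -0.3878  0.3023] 0.12104034423828125
top [ 0.5145 -0.388   0.2442] 0.12747687101364136
top [ 0.5145 -0.3872  0.3264] 0.12549668550491333
top [ 0.5147 -0.3874  0.3024] 0.12175649404525757
top [ 0.5145 -0.3873  0.3109] 0.12255066633224487
```

View pics/b.png

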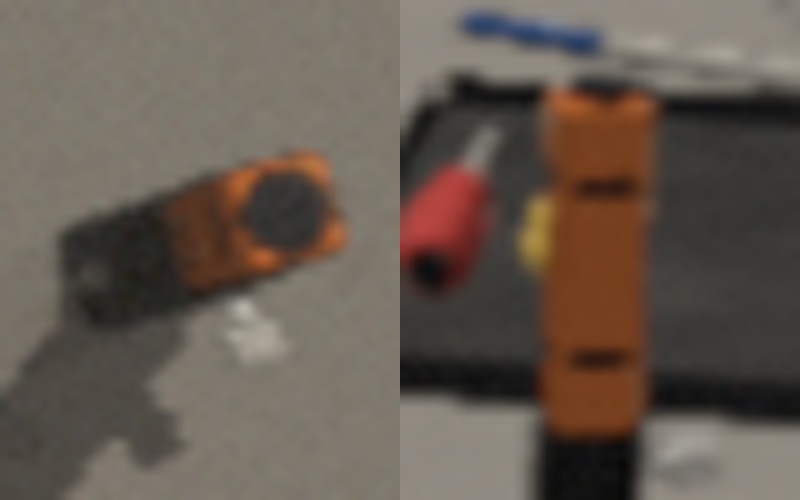

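The top of the tool's handle is centred at about (388,221) in the top image. That puts the tool at (0.5146, -0.3875) with its flats at a yaw of about 0.31. I'll move above it and turn so the jaws close along the brake's x.

Units first: shifts go in shares of 0.8 m and turns go in shares of 2 pi rad. So 0.351 m / 0.8 = 0.4388, -0.085 m / 0.8 = -0.1063, -1.53 rad / 6.2832 = -0.2435.

```bash
echo '[0.4388, -0.1063, 0, -0.2435, 0.06, 0.4388, -0.1063, 0, -0.2435, 0.06, 0.4388, -0.1063, 0, -0.2435, 0.06, 0.4388, -0.1063, 0, -0.2435, 0.06, 0.4388, -0.1063, 0, -0.2435, 0.06, 0.4388, -0.1063, 0, -0.2435, 0.06, 0.4388, -0.1063, 0, -0.2435, 0.06, 0.4388, -0.1063, 0, -0.2435, 0.06, 0.4388, -0.1063, 0, -0.2435, 0.06, 0.4388, -0.1063, 0, -0.2435, 0.06, 0.4388, -0.1063, 0, -0.2435, 0.06, 0.4388, -0.1063, 0, -0.2435, 0.06]' > rows.txt && python3 jog.py rows.txt 40; python3 -c "
from h import *
s=r.read_state();print(s['joint_positions'],R.from_quat(s['eef_rot']).as_matrix())"
```

```text
time: 1.5
ee_pos: [0.5143, -0.3877, 0.2445]
eef_rot: [0.591, 0.806, 0.0, -0.0]
ft_force: [0.3, 1.0, -0.2]
width: 0.0602
grip_force: 0.0
[ 0.9037  0.4102 -0.4453  1.3868  0.1756  1.3837  0.7632] [[-0.3003  0.9538  0.    ]
 [ 0.9538  0.3003  0.0001]
 [ 0.0001  0.     -1.    ]]
```

In the tool's units: 0.1465 m / 0.8 = 0.1831, 0.12 m / 0.8 = 0.15.

```bash
echo '[0, 0, 0.05, 0, 0.05, 0, 0, 0.1, 0, 0.05, 0, 0, 0.15, 0, 0.05, 0, 0, 0.1831, 0, 0.05, 0, 0, 0.1831, 0, 0.05, 0, 0, 0.1831, 0, 0.05]' > rows.txt && python3 jog.py rows.txt 40;  echo '[0, 0, 0, 0, 0.01, 0, 0, 0, 0, 0.01, 0, 0, 0, 0, 0.01, 0, 0, 0, 0, 0.01, 0, 0, 0, 0, 0.01, 0, 0, 0, 0, 0.01]' > rows.txt && python3 jog.py rows.txt 40
```

```text
time: 2.1
ee_pos: [0.5147, -0.3877, 0.0989]
eef_rot: [0.591, 0.807, 0.0, 0.0]
ft_force: [-0.6, -0.6, 0.7]
width: 0.0501
grip_force: 0.0
time: 2.7
ee_pos: [0.5145, -0.3877, 0.0985]
eef_rot: [0.59, 0.807, -0.0, 0.0]
ft_force: [-0.9, 0.7, 3.6]
width: 0.0199
grip_force: 40.0
```

In the tool's units: -0.09 m / 0.8 = -0.1125, -0.06 m / 0.8 = -0.075.

```bash
echo '[0, 0, -0.0375, 0, 0.01, 0, 0, -0.075, 0, 0.01, 0, 0, -0.1125, 0, 0.01, 0, 0, -0.1125, 0, 0.01]' > rows.txt && python3 jog.py rows.txt;  echo '[0.05, 0.025, 0, -0.0072, 0.01, 0.1, 0.05, 0, -0.0072, 0.01, 0.15, 0.075, 0, -0.0072, 0.01, 0.2, 0.1, 0, -0.0072, 0.01, 0.25, 0.125, 0, -0.0072, 0.01, 0.2796, 0.1343, 0.0125, -0.0072, 0.01, 0.2796, 0.1343, 0.0125, -0.0072, 0.01, 0.2796, 0.1343, 0.0125, -0.0072, 0.01]' > rows.txt && python3 jog.py rows.txt
python3 - <<'E'
from h import *
t=r.camera("top");s=r.camera("side")
z=lambda im,x,y,w,h,k:cv2.resize(im[y:y+h,x:x+w,::-1],None,fx=k,fy=k,interpolation=cv2.INTER_CUBIC)
cv2.imwrite("pics/c.png",np.hstack([z(t["img"],220,165,57,85,7),z(s["img"],285,160,57,85,7)]))
for c in(t,s):print(proj(c,[[.5498,-.1421,.064],[.5498,-.1421,.09],[.5498,-.1421,.138]]))
print(r.read_state()['eef_rot'],r.read_state()['ft_force'])
E
```

```text
time: 3.1
ee_pos: [0.5162, -0.3884, 0.1926]
eef_rot: [0.59, 0.807, 0.0, 0.003]
ft_force: [0.2, 0.4, -0.5]
width: 0.0195
grip_force: 40.0
time: 3.9
ee_pos: [0.5485, -0.1416, 0.1772]
eef_rot: [0.572, 0.821, -0.0, -0.001]
ft_force: [-0.2, -0.6, -0.3]
width: 0.0197
grip_force: 40.0
[[261.4548 203.4355]
 [259.8439 202.0796]
 [256.5876 199.3388]]
[[318.8491 226.3081]
 [318.8741 212.187 ]
 [318.9219 185.1163]]
[ 0.5727  0.8198 -0.0003 -0.0001] [ 0.1794  0.0412 -1.5728]
```

View pics/c.png

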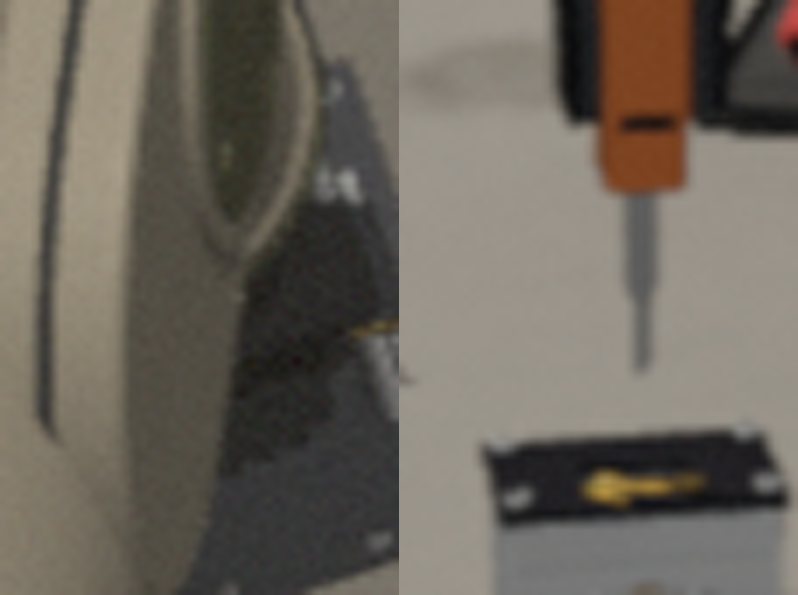

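The arm blocks the top camera. The side view shows the pin tip at (319,213) and the arrow on the cover below it. I'll rectify the cover from the first pictures to locate the slot.

```bash
python3 - <<'E'
from h import *
b=(.5337,-.0991,.35)
out=[]
for n in("top","side"):
    c=r.camera(n);im=cv2.imread(f"pics/{n}0.png")
    # rectified: cols = brake x -45..45 (right=+x), rows = brake y -20..-75 down ; 8px/mm
    k=8;X,Y=np.meshgrid(np.arange(-45,45,1/k)/1e3,np.arange(-22,-70,-1/k)/1e3)
    p=proj(c,pl(np.c_[X.ravel(),Y.ravel(),0*X.ravel()+.064],*b)).astype(np.float32).reshape(X.shape+(2,))
    o=cv2.remap(im,p[...,0],p[...,1],cv2.INTER_CUBIC)
    o=np.clip(o*1.6,0,255).astype(np.uint8)
    for g in range(0,90,10):cv2.line(o,(g*k+5*k,0),(g*k+5*k,6),(0,255,0),1)
    for g in range(8,48,10):cv2.line(o,(0,g*k),(10,g*k),(0,255,0),1)
    out.append(cv2.resize(o,None,fx=.75,fy=.75))
cv2.imwrite("pics/d.png",np.vstack(out));print(out[0].shape)
E
```

```text
(288, 540, 3)
```

View pics/d.png

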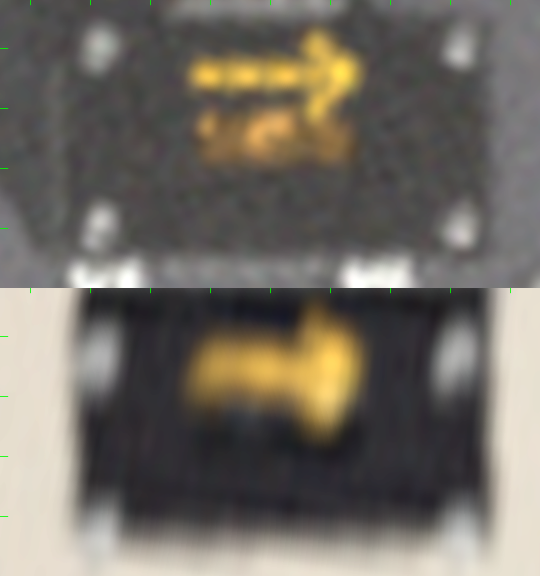

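In the rectified top view the cover bolts centre at about (280,137). The slot glow spans x 197–355 and rows 112–162, with a tooth tip near its middle at (270,130). That puts the slot at about (0.550, -0.141), and the gap to enter is about 6 mm behind the centre.

```bash
python3 - <<'E'
from h import *
s=r.read_state();p=s['ee_pos'];M=R.from_quat(s['eef_rot']).as_matrix();print(p,s['ft_force'],M[:,0])
for x,y in((.5501,-.1409),(.5447,-.1429)):print("tool shift",M.T@(np.array([x,y,.1385])-p))
print(proj(r.camera("side"),[p+M[:,2]*.0885]))
E
```

```text
[ 0.5488 -0.1432  0.1779] [ 0.4416  0.2383 -1.7585] [-0.3437  0.9391 -0.0002]
tool shift [0.0018 0.002  0.0394]
tool shift [ 0.0017 -0.0037  0.0394]
[[319.6151 212.2899]]
```

```bash
echo '[0, 0, 0, 0, 0.01, 0, 0, 0, 0, 0.01, 0, 0, 0, 0, 0.01]' > rows.txt && python3 jog.py rows.txt; echo '[0, 0, 0, 0, 0.01, 0, 0, 0, 0, 0.01]' > rows.txt && python3 jog.py rows.txt
```

```text
time: 4.45
ee_pos: [0.549, -0.142, 0.1781]
eef_rot: [0.572, 0.82, -0.0, 0.0]
ft_force: [0.1, 0.5, -2.1]
width: 0.02
grip_force: 40.0
time: 4.65
ee_pos: [0.549, -0.1418, 0.1781]
eef_rot: [0.572, 0.82, 0.0, 0.0]
ft_force: [-0.3, 0.3, -1.9]
width: 0.0199
grip_force: 40.0
```

In the tool's units: 0.027 m / 0.8 = 0.0338, -0.0044 m / 0.8 = -0.0055.

```bash
echo '[0.0006, -0.0055, 0, 0, 0.01, 0.0006, -0.0055, 0.0063, 0, 0.01, 0.0006, -0.0055, 0.0125, 0, 0.01, 0.0006, -0.0055, 0.0188, 0, 0.01, 0.0006, -0.0055, 0.025, 0, 0.01, 0.0006, -0.0055, 0.0288, 0, 0.01, 0.0006, -0.0055, 0.0313, 0, 0.01, 0.0006, -0.0055, 0.0338, 0, 0.01, 0.0006, -0.0055, 0.0338, 0, 0.01]' > rows.txt && python3 jog.py rows.txt; python3 - <<'E'
from h import *
s=r.read_state();print(s['torque'])
c=r.camera("side");cv2.imwrite("pics/e.png",cv2.resize(c["img"][200:250,285:355,::-1],None,fx=10,fy=10,interpolation=cv2.INTER_CUBIC))
E
```

```text
time: 5.55
ee_pos: [0.5446, -0.1428, 0.1509]
eef_rot: [0.572, 0.82, -0.0, -0.0]
ft_force: [0.2, -0.6, -1.4]
width: 0.0196
grip_force: 40.0
[-0.032  -0.1032  0.0235]
```

View pics/e.png

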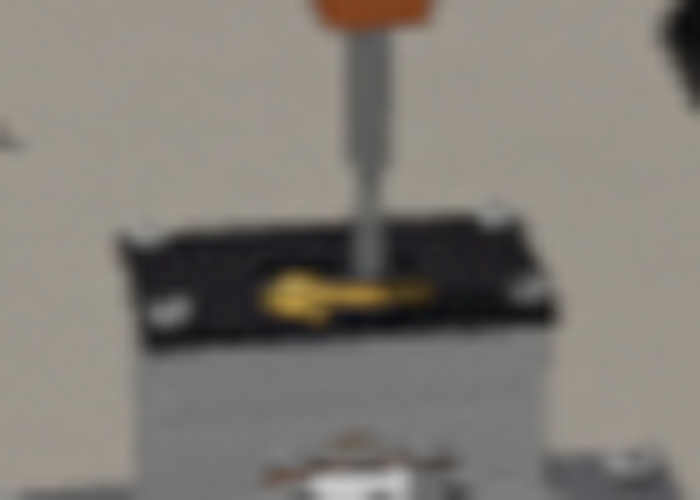

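The pin meets the cover at about (370,275), just behind the arrow and with no contact force. I'll go deeper.

In the tool's units: 0.004 m / 0.8 = 0.005, 0.002 m / 0.8 = 0.0025.

```bash
echo '[0, 0, 0.0025, 0, 0.01, 0, 0, 0.005, 0, 0.01, 0, 0, 0.005, 0, 0.01]' > rows.txt && python3 jog.py rows.txt;echo '[0, 0, 0.0025, 0, 0.01, 0, 0, 0.005, 0, 0.01, 0, 0, 0.005, 0, 0.01]' > rows.txt && python3 jog.py rows.txt;echo '[0, 0, 0.0025, 0, 0.01, 0, 0, 0.005, 0, 0.01, 0, 0, 0.005, 0, 0.01, 0, 0, 0.005, 0, 0.01]' > rows.txt && python3 jog.py rows.txt
```

```text
time: 5.9
ee_pos: [0.5445, -0.1429, 0.1468]
eef_rot: [0.572, 0.82, -0.0, -0.0]
ft_force: [0.3, -0.4, -0.6]
width: 0.0199
grip_force: 40.0
time: 6.2
ee_pos: [0.5445, -0.1428, 0.1427]
eef_rot: [0.572, 0.82, -0.0, -0.0]
ft_force: [1.1, 0.3, -1.5]
width: 0.02
grip_force: 40.0
time: 6.6
ee_pos: [0.5445, -0.1429, 0.1388]
eef_rot: [0.572, 0.82, -0.0, -0.0]
ft_force: [-0.4, -0.1, -1.5]
width: 0.0196
grip_force: 40.0
```

In the tool's units: 0.002 m / 0.8 = 0.0025, 0.001 m / 0.8 = 0.0013.

```bash
for_log() { grep -E "ee_pos|ft_force"; }; echo '[0, 0.0013, 0, 0, 0.01, 0, 0.0025, 0, 0, 0.01, 0, 0.0025, 0, 0, 0.01]' > rows.txt && python3 jog.py rows.txt|for_log;echo '[0, 0.0013, 0, 0, 0.01, 0, 0.0025, 0, 0, 0.01, 0, 0.0025, 0, 0, 0.01]' > rows.txt && python3 jog.py rows.txt|for_log;echo '[0, 0.0013, 0, 0, 0.01, 0, 0.0025, 0, 0, 0.01, 0, 0.0025, 0, 0, 0.01]' > rows.txt && python3 jog.py rows.txt|for_log
```

```text
ee_pos: [0.5456, -0.1426, 0.1388]
ft_force: [-5.5, -0.9, 0.6]
ee_pos: [0.5476, -0.1418, 0.1389]
ft_force: [-5.4, -0.9, 2.1]
ee_pos: [0.5495, -0.1411, 0.1389]
ft_force: [-5.2, -1.4, 1.1]
```

In the tool's units: 0.002 m / 0.8 = 0.0025, 0.001 m / 0.8 = 0.0013.

```bash
for_log() { grep -E "ee_pos|ft_force"; }; echo '[0, 0.0013, 0, 0, 0.01, 0, 0.0025, 0, 0, 0.01, 0, 0.0025, 0, 0, 0.01]' > rows.txt && python3 jog.py rows.txt|for_log;echo '[0, 0.0013, 0, 0, 0.01, 0, 0.0025, 0, 0, 0.01, 0, 0.0025, 0, 0, 0.01]' > rows.txt && python3 jog.py rows.txt|for_log;echo '[0, 0.0013, 0, 0, 0.01, 0, 0.0025, 0, 0, 0.01, 0, 0.0025, 0, 0, 0.01]' > rows.txt && python3 jog.py rows.txt|for_log
```

```text
ee_pos: [0.5513, -0.1404, 0.1388]
ft_force: [-6.1, -0.6, 1.1]
ee_pos: [0.5529, -0.1399, 0.1385]
ft_force: [-6.1, -1.1, -0.6]
ee_pos: [0.5545, -0.1393, 0.1383]
ft_force: [-6.1, -2.3, -1.7]
```

In the tool's units: -0.017 m / 0.8 = -0.0213, -0.0157 m / 0.8 = -0.0196.

```bash
for_log() { grep -E "ee_pos|ft_force"; }; echo '[0, -0.0025, 0, 0, 0.01, 0, -0.0038, 0, 0, 0.01, 0, -0.0038, -0.0075, 0, 0.01, 0, -0.0038, -0.015, 0, 0.01, 0, -0.0038, -0.0213, 0, 0.01, 0, -0.0113, -0.0213, 0, 0.01, 0, -0.0196, -0.0213, 0, 0.01, 0, -0.0196, -0.0213, 0, 0.01, 0, -0.0196, -0.0213, 0, 0.01]' > rows.txt && python3 jog.py rows.txt|for_log; echo '[0, 0, 0.005, 0, 0.01, 0, 0, 0.0088, 0, 0.01, 0, 0, 0.0113, 0, 0.01, 0, 0, 0.0113, 0, 0.01]' > rows.txt && python3 jog.py rows.txt|for_log
```

```text
ee_pos: [0.5409, -0.1444, 0.1559]
ft_force: [-0.0, 1.4, -0.7]
ee_pos: [0.541, -0.144, 0.1465]
ft_force: [-0.3, -0.1, -0.7]
```

```bash
for_log() { grep -E "ee_pos|ft_force"; }; echo '[0, 0, 0.0025, 0, 0.01, 0, 0, 0.005, 0, 0.01, 0, 0, 0.005, 0, 0.01]' > rows.txt && python3 jog.py rows.txt|for_log; echo '[0, 0, 0.0025, 0, 0.01, 0, 0, 0.005, 0, 0.01, 0, 0, 0.005, 0, 0.01, 0, 0, 0.005, 0, 0.01]' > rows.txt && python3 jog.py rows.txt|for_log
```

```text
ee_pos: [0.5411, -0.1441, 0.1427]
ft_force: [0.2, -0.5, -1.1]
ee_pos: [0.5411, -0.1441, 0.139]
ft_force: [-1.1, -0.5, -0.9]
```

In the tool's units: 0.003 m / 0.8 = 0.0038, 0.0015 m / 0.8 = 0.0019.

```bash
for_log() { grep -E "ee_pos|ft_force"; }; echo '[0, 0.0019, 0, 0, 0.01, 0, 0.0038, 0, 0, 0.01, 0, 0.0038, 0, 0, 0.01]' > rows.txt && python3 jog.py rows.txt|for_log;echo '[0, 0.0019, 0, 0, 0.01, 0, 0.0038, 0, 0, 0.01, 0, 0.0038, 0, 0, 0.01]' > rows.txt && python3 jog.py rows.txt|for_log;echo '[0, 0.0013, 0, 0, 0.01, 0, 0.0025, 0, 0, 0.01, 0, 0.0025, 0, 0, 0.01]' > rows.txt && python3 jog.py rows.txt|for_log;echo '[0, 0.0013, 0, 0, 0.01, 0, 0.0025, 0, 0, 0.01, 0, 0.0025, 0, 0, 0.01]' > rows.txt && python3 jog.py rows.txt|for_log
```

```text
ee_pos: [0.5431, -0.1436, 0.1388]
ft_force: [-5.8, -1.3, 0.8]
ee_pos: [0.5458, -0.1428, 0.1389]
ft_force: [-5.6, -1.3, 0.9]
ee_pos: [0.5478, -0.1421, 0.1389]
ft_force: [-4.8, -2.4, 1.4]
ee_pos: [0.5497, -0.1414, 0.1389]
ft_force: [-5.6, -2.7, 1.3]
```

In the tool's units: 0.002 m / 0.8 = 0.0025, 0.001 m / 0.8 = 0.0013.

```bash
for_log() { grep -E "ee_pos|ft_force"; }; echo '[0, 0.0013, 0, 0, 0.01, 0, 0.0025, 0, 0, 0.01, 0, 0.0025, 0, 0, 0.01]' > rows.txt && python3 jog.py rows.txt|for_log;echo '[0, 0.0013, 0, 0, 0.01, 0, 0.0025, 0, 0, 0.01, 0, 0.0025, 0, 0, 0.01]' > rows.txt && python3 jog.py rows.txt|for_log
```

```text
ee_pos: [0.5514, -0.1407, 0.1387]
ft_force: [-5.1, -1.9, -0.1]
ee_pos: [0.5531, -0.1401, 0.1385]
ft_force: [-5.4, -2.2, 0.0]
```

In the tool's units: 0.002 m / 0.8 = 0.0025, 0.001 m / 0.8 = 0.0013.

```bash
for_log() { grep -E "ee_pos|ft_force"; }; echo '[0, 0.0013, 0, 0, 0.01, 0, 0.0025, 0, 0, 0.01, 0, 0.0025, 0, 0, 0.01]' > rows.txt && python3 jog.py rows.txt|for_log; echo '[0, -0.0025, 0, 0, 0.01, 0, -0.0038, 0, 0, 0.01, 0, -0.0038, -0.0075, 0, 0.01, 0, -0.0038, -0.015, 0, 0.01, 0, -0.0038, -0.0213, 0, 0.01, 0, -0.0113, -0.0213, 0, 0.01, 0, -0.0196, -0.0213, 0, 0.01, 0, -0.0196, -0.0213, 0, 0.01, 0, -0.0196, -0.0213, 0, 0.01]' > rows.txt && python3 jog.py rows.txt|for_log; echo '[0, 0, 0.005, 0, 0.01, 0, 0, 0.0088, 0, 0.01, 0, 0, 0.0113, 0, 0.01, 0, 0, 0.0113, 0, 0.01]' > rows.txt && python3 jog.py rows.txt|for_log
```

```text
ee_pos: [0.5546, -0.1396, 0.1382]
ft_force: [-5.8, -2.1, -1.7]
ee_pos: [0.5411, -0.1443, 0.1559]
ft_force: [1.0, -0.5, -1.1]
ee_pos: [0.5413, -0.1439, 0.1465]
ft_force: [-0.6, 0.6, -2.2]
```

In the tool's units: 0.004 m / 0.8 = 0.005, 0.002 m / 0.8 = 0.0025.

```bash
for_log() { grep -E "ee_pos|ft_force"; }; echo '[0, 0, 0.0025, 0, 0.01, 0, 0, 0.005, 0, 0.01, 0, 0, 0.005, 0, 0.01]' > rows.txt && python3 jog.py rows.txt|for_log; echo '[0, 0, 0.0025, 0, 0.01, 0, 0, 0.005, 0, 0.01, 0, 0, 0.005, 0, 0.01, 0, 0, 0.005, 0, 0.01]' > rows.txt && python3 jog.py rows.txt|for_log;  echo '[0, 0.0019, 0, 0, 0.01, 0, 0.0038, 0, 0, 0.01, 0, 0.0038, 0, 0, 0.01]' > rows.txt && python3 jog.py rows.txt|for_log;echo '[0, 0.0013, 0, 0, 0.01, 0, 0.0025, 0, 0, 0.01, 0, 0.0025, 0, 0, 0.01]' > rows.txt && python3 jog.py rows.txt|for_log
```

```text
ee_pos: [0.5413, -0.144, 0.1427]
ft_force: [0.8, -1.5, -0.9]
ee_pos: [0.5415, -0.1441, 0.139]
ft_force: [0.5, 0.2, -1.1]
ee_pos: [0.5433, -0.1436, 0.1388]
ft_force: [-5.3, -0.9, 1.8]
ee_pos: [0.545, -0.143, 0.1388]
ft_force: [-6.6, -1.5, 2.1]
```

In the tool's units: 0.002 m / 0.8 = 0.0025, 0.001 m / 0.8 = 0.0013.

```bash
for_log() { grep -E "ee_pos|ft_force"; }; echo '[0, 0.0013, 0, 0, 0.01, 0, 0.0025, 0, 0, 0.01, 0, 0.0025, 0, 0, 0.01]' > rows.txt && python3 jog.py rows.txt|for_log;echo '[0, 0.0013, 0, 0, 0.01, 0, 0.0025, 0, 0, 0.01, 0, 0.0025, 0, 0, 0.01]' > rows.txt && python3 jog.py rows.txt|for_log
```

```text
ee_pos: [0.5471, -0.1424, 0.1389]
ft_force: [-6.4, -2.0, 1.8]
ee_pos: [0.549, -0.1417, 0.1389]
ft_force: [-5.0, -1.4, 2.2]
```

In the tool's units: 0.002 m / 0.8 = 0.0025, 0.001 m / 0.8 = 0.0013.

```bash
for_log() { grep -E "ee_pos|ft_force"; }; echo '[0, 0.0013, 0, 0, 0.01, 0, 0.0025, 0, 0, 0.01, 0, 0.0025, 0, 0, 0.01]' > rows.txt && python3 jog.py rows.txt|for_log;echo '[0, 0.0013, 0, 0, 0.01, 0, 0.0025, 0, 0, 0.01, 0, 0.0025, 0, 0, 0.01]' > rows.txt && python3 jog.py rows.txt|for_log
```

```text
ee_pos: [0.5509, -0.1409, 0.1389]
ft_force: [-4.9, -1.0, 1.5]
ee_pos: [0.5525, -0.1404, 0.1386]
ft_force: [-5.7, -1.9, 0.4]
```

In the tool's units: 0.003 m / 0.8 = 0.0038, 0.0015 m / 0.8 = 0.0019.

```bash
for_log() { grep -E "ee_pos|ft_force"; }; echo '[0, 0.0019, 0, 0, 0.01, 0, 0.0038, 0, 0, 0.01, 0, 0.0038, 0, 0, 0.01]' > rows.txt && python3 jog.py rows.txt|for_log; echo '[0, -0.0025, 0, 0, 0.01, 0, -0.0038, 0, 0, 0.01, 0, -0.0038, -0.0075, 0, 0.01, 0, -0.0038, -0.015, 0, 0.01, 0, -0.0038, -0.0213, 0, 0.01, 0, -0.0113, -0.0213, 0, 0.01, 0, -0.02, -0.0213, 0, 0.01, 0, -0.02, -0.0213, 0, 0.01, 0, -0.02, -0.0213, 0, 0.01]' > rows.txt && python3 jog.py rows.txt|for_log; echo '[0, 0, 0.005, 0, 0.01, 0, 0, 0.0088, 0, 0.01, 0, 0, 0.0113, 0, 0.01, 0, 0, 0.0113, 0, 0.01]' > rows.txt && python3 jog.py rows.txt|for_log
```

```text
ee_pos: [0.5548, -0.1395, 0.1382]
ft_force: [-6.3, -2.5, -1.4]
ee_pos: [0.5411, -0.1443, 0.1559]
ft_force: [0.4, 0.6, -1.5]
ee_pos: [0.5413, -0.1439, 0.1465]
ft_force: [0.3, 0.5, -1.3]
```

In the tool's units: 0.004 m / 0.8 = 0.005, 0.002 m / 0.8 = 0.0025.

```bash
for_log() { grep -E "ee_pos|ft_force"; }; echo '[0, 0, 0.0025, 0, 0.01, 0, 0, 0.005, 0, 0.01, 0, 0, 0.005, 0, 0.01]' > rows.txt && python3 jog.py rows.txt|for_log; echo '[0, 0, 0.0025, 0, 0.01, 0, 0, 0.005, 0, 0.01, 0, 0, 0.005, 0, 0.01, 0, 0, 0.005, 0, 0.01]' > rows.txt && python3 jog.py rows.txt|for_log;  echo '[0, 0.0019, 0, 0, 0.01, 0, 0.0038, 0, 0, 0.01, 0, 0.0038, 0, 0, 0.01]' > rows.txt && python3 jog.py rows.txt|for_log;echo '[0, 0.0013, 0, 0, 0.01, 0, 0.0025, 0, 0, 0.01, 0, 0.0025, 0, 0, 0.01]' > rows.txt && python3 jog.py rows.txt|for_log
```

```text
ee_pos: [0.5413, -0.144, 0.1427]
ft_force: [-0.1, 0.2, -2.2]
ee_pos: [0.5415, -0.144, 0.139]
ft_force: [0.3, -0.2, -0.7]
ee_pos: [0.5433, -0.1436, 0.1388]
ft_force: [-5.3, -2.1, 2.2]
ee_pos: [0.5445, -0.1433, 0.1387]
ft_force: [-7.0, -2.6, 2.2]
```

In the tool's units: 0.0015 m / 0.8 = 0.0019, 0.001 m / 0.8 = 0.0013.

```bash
for_log() { grep -E "ee_pos|ft_force"; }; echo '[0, 0.0013, 0, 0, 0.01, 0, 0.0019, 0, 0, 0.01, 0, 0.0019, 0, 0, 0.01]' > rows.txt && python3 jog.py rows.txt|for_log;echo '[0, 0.0013, 0, 0, 0.01, 0, 0.0019, 0, 0, 0.01, 0, 0.0019, 0, 0, 0.01]' > rows.txt && python3 jog.py rows.txt|for_log
```

```text
ee_pos: [0.5458, -0.1429, 0.1388]
ft_force: [-9.9, -2.2, 2.6]
ee_pos: [0.547, -0.1426, 0.1387]
ft_force: [-8.9, -3.0, 4.8]
```

In the tool's units: 0.001 m / 0.8 = 0.0013.

```bash
for_log() { grep -E "ee_pos|ft_force"; }; echo '[0, 0.0013, 0, 0, 0.01, 0, 0.0013, 0, 0, 0.01, 0, 0.0013, 0, 0, 0.01]' > rows.txt && python3 jog.py rows.txt|for_log;echo '[0, 0, 0, 0, 0.01]' > rows.txt && python3 jog.py rows.txt|for_log;echo '[0, 0, 0, 0, 0.01]' > rows.txt && python3 jog.py rows.txt|for_log;echo '[0, 0, 0, 0, 0.01]' > rows.txt && python3 jog.py rows.txt|for_log
```

```text
ee_pos: [0.5478, -0.1423, 0.1387]
ft_force: [-9.6, -4.4, 4.4]
ee_pos: [0.5478, -0.1423, 0.1387]
ft_force: [-10.0, -2.7, 4.1]
ee_pos: [0.5478, -0.1423, 0.1387]
ft_force: [-9.6, -2.5, 4.5]
ee_pos: [0.5478, -0.1423, 0.1387]
ft_force: [-9.5, -3.9, 4.5]
```

In the tool's units: 0.001 m / 0.8 = 0.0013, 0.0005 m / 0.8 = 0.0006.

```bash
for_log() { grep -E "ee_pos|ft_force"; }; echo '[0, 0.0006, 0, 0, 0.01, 0, 0.0013, 0, 0, 0.01]' > rows.txt && python3 jog.py rows.txt|for_log;echo '[0, 0, 0, 0, 0.01]' > rows.txt && python3 jog.py rows.txt|for_log;echo '[0, 0, 0, 0, 0.01]' > rows.txt && python3 jog.py rows.txt|for_log;echo '[0, 0, 0, 0, 0.01]' > rows.txt && python3 jog.py rows.txt|for_log
```

```text
ee_pos: [0.5485, -0.1421, 0.1386]
ft_force: [-11.6, -3.1, 5.1]
ee_pos: [0.5486, -0.142, 0.1387]
ft_force: [-10.8, -3.8, 5.4]
ee_pos: [0.5486, -0.142, 0.1387]
ft_force: [-11.0, -3.4, 4.6]
ee_pos: [0.5486, -0.1421, 0.1387]
ft_force: [-10.1, -2.7, 6.1]
```

In the tool's units: 0.0008 m / 0.8 = 0.001, 0.0004 m / 0.8 = 0.0005.

```bash
for_log() { grep -E "ee_pos|ft_force"; }; echo '[0, 0.0005, 0, 0, 0.01, 0, 0.001, 0, 0, 0.01]' > rows.txt && python3 jog.py rows.txt|for_log;echo '[0, 0, 0, 0, 0.01]' > rows.txt && python3 jog.py rows.txt|for_log;echo '[0, 0, 0, 0, 0.01]' > rows.txt && python3 jog.py rows.txt|for_log;echo '[0, 0, 0, 0, 0.01]' > rows.txt && python3 jog.py rows.txt|for_log;echo '[0, 0, 0, 0, 0.01]' > rows.txt && python3 jog.py rows.txt|for_log
```

```text
ee_pos: [0.5492, -0.1418, 0.1387]
ft_force: [-12.0, -3.2, 6.8]
ee_pos: [0.5492, -0.1418, 0.1387]
ft_force: [-11.3, -2.9, 5.6]
ee_pos: [0.5492, -0.1418, 0.1387]
ft_force: [-11.0, -4.5, 5.7]
ee_pos: [0.5492, -0.1418, 0.1387]
ft_force: [-11.5, -2.8, 6.3]
ee_pos: [0.5492, -0.1418, 0.1387]
ft_force: [-10.5, -2.9, 6.4]
```

The push needed is now about 11.7 N, inside the 11–13 N band. I'll back off, lift out and return to the stand.

Units first: shifts go in shares of 0.8 m and turns go in shares of 2 pi rad. So -0.054 m / 0.8 = -0.0675, -0.035 m / 0.8 = -0.0438.

```bash
echo '[0, -0.0025, 0, 0, 0.01, 0, -0.005, 0, 0, 0.01, 0, -0.0056, 0, 0, 0.01, 0, -0.0056, -0.0075, 0, 0.01, 0, -0.0056, -0.015, 0, 0.01, 0, -0.0056, -0.025, 0, 0.01, 0, -0.0056, -0.0438, 0, 0.01, 0, -0.0056, -0.0675, 0, 0.01, 0, -0.0056, -0.0675, 0, 0.01, 0, -0.0056, -0.0675, 0, 0.01, 0, -0.0056, -0.0675, 0, 0.01]' > rows.txt && python3 jog.py rows.txt; python3 - <<'E'
from h import *
s=r.read_state();p=s['ee_pos'];M=R.from_quat(s['eef_rot']).as_matrix();print(p)
print("tool shift",M.T@(np.array([.5145,-.3877,.191])-p))
E
```

```text
time: 22.6
ee_pos: [0.547, -0.1418, 0.1924]
eef_rot: [0.572, 0.82, -0.0, -0.0]
ft_force: [-0.6, 0.0, -2.2]
width: 0.0195
grip_force: 40.0
[ 0.547  -0.1418  0.1924]
tool shift [-0.2195 -0.1155  0.0014]
```

In the tool's units: -0.2195 m / 0.8 = -0.2744, -0.16 m / 0.8 = -0.2, 0.045 rad / 6.2832 = 0.0072.

```bash
echo '[-0.05, -0.025, 0, 0.0072, 0.01, -0.1, -0.05, 0, 0.0072, 0.01, -0.15, -0.075, 0, 0.0072, 0.01, -0.2, -0.105, 0, 0.0072, 0.01, -0.25, -0.1313, 0, 0.0072, 0.01, -0.2744, -0.1444, 0, 0.0072, 0.01, -0.2744, -0.1444, 0.0125, 0.0072, 0.01, -0.2744, -0.1444, 0.0313, 0.0072, 0.01, -0.2744, -0.1444, 0.0313, 0.0072, 0.01, -0.2744, -0.1444, 0.0313, 0.0072, 0.01, -0.2744, -0.1444, 0.0313, 0.0072, 0.01, -0.2744, -0.1444, 0.0313, 0.0072, 0.01]' > rows.txt && python3 jog.py rows.txt; python3 - <<'E'
from h import *
c=r.camera("side");t=r.camera("top")
z=lambda im,x,y,w,h,k:cv2.resize(im[y:y+h,x:x+w,::-1],None,fx=k,fy=k,interpolation=cv2.INTER_CUBIC)
cv2.imwrite("pics/f.png",np.hstack([z(c["img"],335,140,50,80,7),z(t["img"],345,190,60,80,7)]))
p=r.read_state()["ee_pos"];print(p,proj(c,[p-[0,0,.0885],[.5145,-.3877,.058]]))
E
```

```text
time: 23.8
ee_pos: [0.5154, -0.3874, 0.1687]
eef_rot: [0.59, 0.807, -0.0, 0.001]
ft_force: [0.2, 0.8, -1.1]
width: 0.0197
grip_force: 40.0
[ 0.5152 -0.3876  0.1686] [[358.5544 172.0167]
 [358.5238 181.739 ]]
```

View pics/f.png

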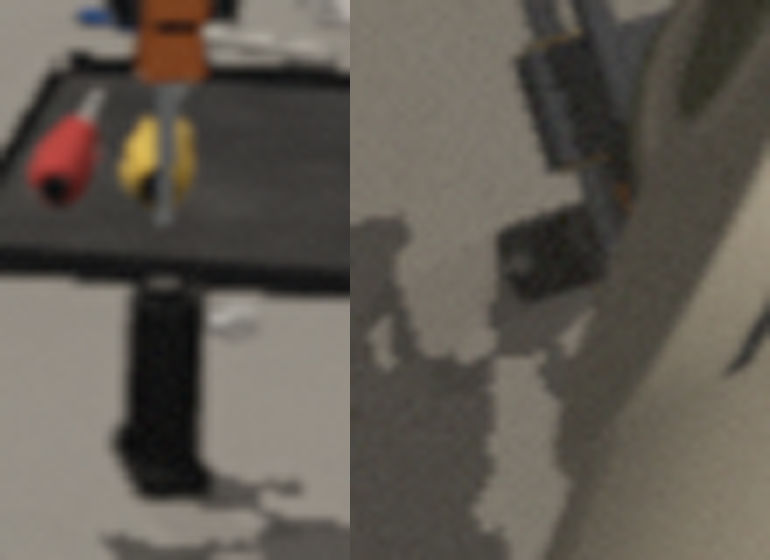

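The side view shows the pin tip at (164,222) over the stand tube, which is centred near (168,290). That is about 1 mm off, so I'll correct by 0.8 mm and lower with force checks.

In the tool's units: 0.03 m / 0.8 = 0.0375, 0.02 m / 0.8 = 0.025.

```bash
for_log() { grep -E "ee_pos|ft_force|rot"; }; echo '[0, -0.001, 0, 0, 0.01, 0, -0.001, 0.0125, 0, 0.01, 0, -0.001, 0.025, 0, 0.01, 0, -0.001, 0.0375, 0, 0.01, 0, -0.001, 0.0375, 0, 0.01]' > rows.txt && python3 jog.py rows.txt|for_log; echo '[0, 0, 0.0125, 0, 0.01, 0, 0, 0.0225, 0, 0.01, 0, 0, 0.0225, 0, 0.01]' > rows.txt && python3 jog.py rows.txt|for_log; echo '[0, 0, 0.01, 0, 0.01, 0, 0, 0.0175, 0, 0.01, 0, 0, 0.0225, 0, 0.01, 0, 0, 0.0225, 0, 0.01]' > rows.txt && python3 jog.py rows.txt|for_log
```

```text
ee_pos: [0.5131, -0.3874, 0.1356]
eef_rot: [0.59, 0.807, 0.0, -0.002]
ft_force: [-0.2, 0.1, -0.2]
ee_pos: [0.5135, -0.3876, 0.1185]
eef_rot: [0.59, 0.807, -0.0, -0.001]
ft_force: [0.0, -0.4, -1.4]
ee_pos: [0.5138, -0.3878, 0.1013]
eef_rot: [0.59, 0.807, 0.0, -0.0]
ft_force: [-0.9, 0.1, -1.7]
```

In the tool's units: 0.0015 m / 0.8 = 0.0019, 0.001 m / 0.8 = 0.0013.

```bash
for_log() { grep -E "ee_pos|ft_force"; }; echo '[0, 0, 0.0013, 0, 0.01, 0, 0, 0.0019, 0, 0.01, 0, 0, 0.0019, 0, 0.01]' > rows.txt && python3 jog.py rows.txt|for_log; echo '[0, 0, 0.0013, 0, 0.01, 0, 0, 0.0013, 0, 0.01, 0, 0, 0.0013, 0, 0.01]' > rows.txt && python3 jog.py rows.txt|for_log; echo '[0, 0, 0.0009, 0, 0.01, 0, 0, 0.0009, 0, 0.01, 0, 0, 0.0009, 0, 0.01]' > rows.txt && python3 jog.py rows.txt|for_log
```

```text
ee_pos: [0.5142, -0.3881, 0.1007]
ft_force: [0.4, -0.1, -1.5]
ee_pos: [0.5141, -0.388, 0.0996]
ft_force: [-0.3, -0.5, -1.4]
ee_pos: [0.5141, -0.388, 0.0988]
ft_force: [-1.0, 0.1, -1.1]
```

In the tool's units: 0.0004 m / 0.8 = 0.0005.

```bash
for_log() { grep -E "ee_pos|ft_force"; }; echo '[0, 0, 0.0005, 0, 0.01, 0, 0, 0.0005, 0, 0.01, 0, 0, 0.0005, 0, 0.01]' > rows.txt && python3 jog.py rows.txt|for_log; echo '[0, 0, 0.0005, 0, 0.01, 0, 0, 0.0005, 0, 0.01, 0, 0, 0.0005, 0, 0.01]' > rows.txt && python3 jog.py rows.txt|for_log
```

```text
ee_pos: [0.5141, -0.388, 0.0985]
ft_force: [-0.2, -0.1, -1.6]
ee_pos: [0.5142, -0.3881, 0.0985]
ft_force: [-1.8, 0.9, 4.6]
```

Contact with the rim reads 4.6 N, so the handle is seated. I'll release, retreat and check.

In the tool's units: -0.2 m / 0.8 = -0.25, -0.18 m / 0.8 = -0.225.

```bash
echo '[0, 0, 0, 0, 0.022, 0, 0, 0, 0, 0.03, 0, 0, 0, 0, 0.045, 0, 0, 0, 0, 0.045, 0, 0, 0, 0, 0.045, 0, 0, 0, 0, 0.045]' > rows.txt && python3 jog.py rows.txt|grep -E "width|ft"; echo '[0, 0, -0.025, 0, 0.045, 0, 0, -0.0625, 0, 0.045, 0, 0, -0.1, 0, 0.045, 0, 0, -0.15, 0, 0.045, 0, 0, -0.1875, 0, 0.045, -0.05, -0.0375, -0.1875, 0, 0.045, -0.1, -0.075, -0.1875, 0, 0.045, -0.15, -0.125, -0.1875, 0, 0.045, -0.15, -0.175, -0.1875, 0, 0.045, -0.15, -0.225, -0.1875, 0, 0.045, -0.15, -0.25, -0.1875, 0, 0.045, -0.15, -0.25, -0.1875, 0, 0.045]' > rows.txt && python3 jog.py rows.txt; python3 - <<'E'
from h import *
c=r.camera("side");t=r.camera("top")
z=lambda im,x,y,w,h,k:cv2.resize(im[y:y+h,x:x+w,::-1],None,fx=k,fy=k,interpolation=cv2.INTER_CUBIC)
cv2.imwrite("pics/g.png",np.vstack([np.hstack([z(c["img"],335,140,50,75,4),z(t["img"],345,190,60,75,4),z(t["img"],198,175,90,75,4)]),z(t["img"],195,95,200,75,4)]))
E
```

```text
ft_force: [0.3, -0.5, -0.4]
width: 0.0437
time: 28.4
ee_pos: [0.3557, -0.5653, 0.2482]
eef_rot: [0.593, 0.805, -0.001, -0.0]
ft_force: [0.6, -0.6, 1.1]
width: 0.045
grip_force: 0.0
```

View pics/g.png

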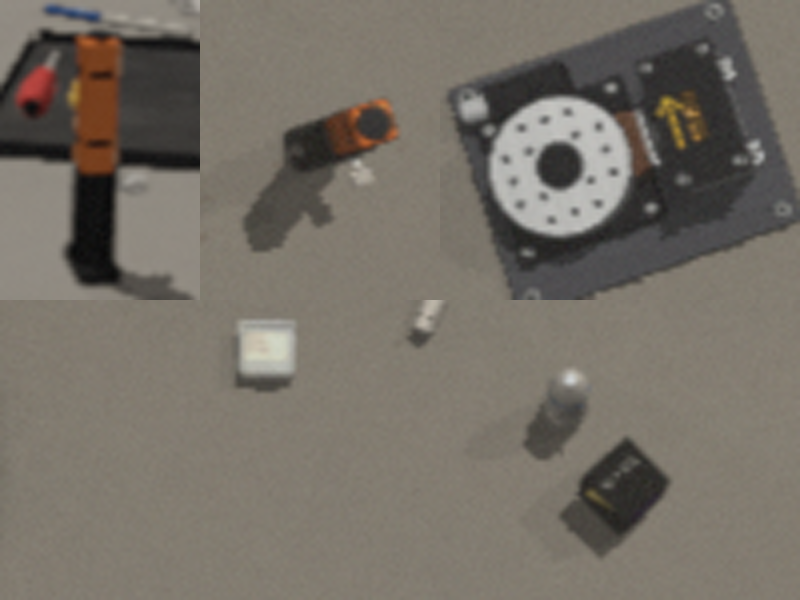

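The tool stands upright in its stand (handle end at (375,122) in the top crop, upright in the side crop). The brown lining at (632,140) bears on the rim, and the surrounding objects have not moved.

```bash
python3 -c "
from bench import r
print(r.close_job())"
```

```text
the job is handed in; nothing more can be done
None
```

The brake is adjusted until the star wheel went stiff at about 11.7 N, the tool is back upright in its stand, nothing around the work was moved, and the job was handed in at about 28 s.

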